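Pack the arbor flange under the cantilever tray

TASK

At the table saw, swing the top tray of the red accessory box up and all the way back to its stop, set the stepped arbor flange (the steel part with a wide foot and a narrower hub, not the plain spacer ring or the hex nut) on the floor of the compartment underneath, hub up as it stands now, and let go of it. Then swing the tray forward again and lower it gently, without letting it drop, until it is fully closed over the compartment.

Things in the scene. Friction and masses are not known exactly. Their poses are not given: they have to be found in the camera images.
- tray_arm (a joint): Swing q (rad) of the tray's parallel arms: 0 closed, 2.27 back at its stop. The tray (0.35 kg) stays level, each point on a 100 mm arc. In compartment's axes it is displaced from closed by x = 100(cos 0.262 - cos(0.262+q)), z = 100(sin(0.262+q) - sin 0.262) mm: top 74 mm up at q 1.31, stop 178 back, 31 up. Little friction: past 1.31 it falls to the stop, below it falls shut; stays at both ends.
- tray_handle (a point): Middle of the tray's steel bar handle, 12 x 12 mm section, 106 mm long along the box's length (y), open beneath for 23 mm between end posts 94 mm apart; grip across it from above. Closed, it is 113 mm above the table over the box's middle. The tray is a red pan 150 x 230 x 35 mm with walls ending 21 mm below this point. The point moves with the tray; axes as those of compartment.
- compartment (a point): Centre of the compartment's inner floor in the fixed red steel box, 5 mm above the table. Axes: x level, the way the tray swings back; y along the box's length; z up. Box 150 (x) x 230 (y) x 55 mm high, walls 5 mm, inside 140 x 220 x 50 mm, empty. Thin links at its short ends carry the tray; the closed tray's underside is 52 mm above this point.
- flange: Stepped arbor flange, bare steel, loose, about 0.3 kg, standing on the table: round foot 56 mm across, 10 mm high, on it a coaxial hub 32 mm across, 34 mm high (44 mm in all), dark bore in its top. Origin: centre of the underside, z up its axis. Nearby, same steel, not wanted: a straight-sided spacer ring (56 mm across, 30 high) and a hex nut (38 mm across flats, 26 high).
Mind the look-alikes: they are no part of the job. Leave any orange look-alike of the flange alone.

How it is judged:
On the way, in this order (a step that is already met when the one before it is completed fails the run):
1. the tray is swung all the way back to its stop (value of joint tray_arm above 2.1 rad), for 0.2 s.
2. the flange stands hub up on the compartment's floor, released, with the tray still back (x of flange in the frame of compartment between -0.046 and 0.046 m and y of flange in the frame of compartment between -0.086 and 0.086 m and z of flange in the frame of compartment between -0.006 and 0.01 m and angle between flange's own z axis and vertical below 0.2 rad and value of joint tray_arm above 2 rad and contact force between the fingers and flange below 0.3 N), for 0.2 s.
At the end, for the whole second after the job is handed in: The tray is closed (joint below 0.08 rad) and the flange stands at rest, hub up (within about 11 degrees), on the compartment's floor (underside within 10 mm of it), anywhere within its walls (x of flange in the frame of compartment between -0.046 and 0.046 m and y of flange in the frame of compartment between -0.086 and 0.086 m and z of flange in the frame of compartment between -0.006 and 0.01 m and angle between flange's own z axis and vertical below 0.2 rad and value of joint tray_arm below 0.08 rad and linear speed of flange below 0.02 m/s); the robot touches nothing.
It fails at once if the tray is dropped: it moves downwards towards shut faster than 4 rad/s (0.4 m/s) (velocity of joint tray_arm below -4 rad/s).
It also fails if it takes over 72 s, if anything falls off the work surface, if the arm or the gripper's body presses on something with over 40 N, if the wrist force passes 120 N, or if a joint passes its speed limit or range.

ROBOT

A 7-joint arm with a two-finger parallel gripper is mounted at the origin on the work surface. World frame = base frame: x ahead of the robot, y to its left, z up, the work surface at z = 0. Lengths are in m, angles in rad, forces in N, time in s.
With the tool pointing down it reaches from about 0.4 to 0.85 m from the base axis. Payload 10.4 kg.
Tool frame: the origin (TCP) lies on the centre line of the jaws, within the pads' length; the fingertips stand 8 mm ahead of it and the grasp point (between the pads) lies 11 mm behind it (r.finger_overhang is the distance from the TCP to the fingertips, in m); z points along the fingers, y is the line along which they close (so a half turn about z gives the same grasp; the last joint's range is limited). The gripper opens to 87 mm and grips with 3 to 60 N. Pads are 19 mm wide; open, the fingers measure 117 mm over their backs; the gripper's body (75 mm by 190 mm) begins 51 mm behind the grasp point.
Start: joints at [1.224, 0.332, -0.065, 1.46, 0.022, 1.35, -0.088], TCP at [0.199, -0.593, 0.205] pointing down, gripper open.
Joint ranges: [-2.6, 2.6], [-0.5, 2.12], [-1.47, 1.34], [0.16, 2.42], [-1.27, 4.41], [0.06, 2.06], [-2.6, 2.6]. Speed limits (rad/s): [2.22, 2.22, 2.79, 2.79, 3.14, 3.14, 3.14].

INTERFACE

Orientations are given as a unit quaternion [x, y, z, w].
In Python, from bench import r, vision gives the robot as it stands.
- The arm moves only by the tool drive_tool, never from a script. Its argument "series" is a list of rows, each a list of 2 entries, a list of its own where there are three numbers: the shift along the world's x, y, z in cm, then the turn about the world's z in degrees. A call has exactly 10 rows; each row shifts and turns the commanded pose from where the row before left it; what a row does not reach is not made up. A row lasts 1/8 s, in which the tool goes at most 62.5 mm and 10.7 degrees, less where a joint would pass 70% of its speed; a pose out of reach is approached as far as the arm can. A call with a gripper value outside its range is refused whole. "hand" is the closure, from 0 (fully open) to 1 (shut), set as the call begins (left out, the last holds). The fingers move at their own pace and stop on an object; "newtons" is the grip in N (left out, the last holds). Time passes only in rows, so rows that do not move let the fingers close, or fill a call up. It gives the time, the measured TCP pose, the force, the opening and the grip force at its end, in the units of the state.
- r.read_state(): the state, without advancing time (a new reading comes with each control period).
- vision.camera(name): name is "scene" or "top" or "wrist"; returns a dict with "color" (480x640x3 uint8, red, green, blue), "intrinsics" (3x3 intrinsics, pixels), "k1" (the pictures are not rectified: a ray, as slopes to the right and down, at radius r is drawn at 1 + k1 r^2 times it, then the intrinsics apply), "R" (3x3) and "t" (3): a world point X has camera coordinates R X + t; the wrist camera has in their place "mount" (4x4, takes a point from camera to tool coordinates, whose origin is the TCP and whose axes are the flange's). Camera axes: x right, y down, z forward; pixel columns grow to the right and rows downward; lengths in m; the calibration is good to about 2 mm. A picture is of the moment at which its call begins: read the wrist's pose just before it. There is no depth.
- r.close_job(): hands the job in; it is judged then, once.
The state is a dict: "time": time; "joint_positions": joint angles; "joint_vel": joint speeds; "joint_torque": joint torques, N m; "ee_pos": TCP position; "eef_rot": TCP orientation; "ft_force": force on the tool from outside, world axes, zero at the start; "torque": the same for the moment, N m; "width": finger opening in m; "grip_force": force on a finger pad.
Only numpy, scipy, OpenCV 4.12 (cv2) and the standard library are available. Lean on these libraries where they do the work, as an engineer would, in place of code of your own. Each camera call takes 0.05 s, during which the arm holds its last target. There are 200 camera calls.

## Working session

There is one attempt and no reset: what is moved stays moved. The work goes in short steps, Python scripts to look and compute and a tool call to move; the robot and the scene stay as the last step left them, time stands still between calls to the robot, and variables do not carry over. Pictures are saved under pics/ and viewed, at most 10 in all, crops included, and the job is handed in when it is done.

Besides the shell and the picture viewer there is one more tool, called after "Request:" by a JSON object that holds its "op" and its "data", one argument or row to a line. drive_tool: Moves the arm, as the interface text tells. Its arguments: {"type":"object","properties":{"series":{"type":"array"},"hand":{"type":"number"},"newtons":{"type":"number"}},"required":["series"]}

```bash
mkdir -p pics; cat > h.py <<'E'
import numpy as np,cv2,json
from scipy.spatial.transform import Rotation as Ro
from bench import r,vision
def cam(n,save=None):
    s=r.read_state(); c=vision.camera(n)
    if n=="wrist":
        T=np.eye(4);T[:3,:3]=Ro.from_quat(s["eef_rot"]).as_matrix();T[:3,3]=s["ee_pos"]
        W=T@np.array(c["mount"]); c["R"]=W[:3,:3].T; c["t"]=-W[:3,:3].T@W[:3,3]
    if save: cv2.imwrite(f"pics/{save}.png",c["color"][:,:,::-1])
    return c
def ray(c,uv,z):
    K=np.array(c["intrinsics"],float);R=np.array(c["R"]);t=np.array(c["t"])
    p=cv2.undistortPoints(np.array(uv,float).reshape(-1,1,2),K,np.array([c["k1"],0,0,0,0.]))[:,0]
    d=np.c_[p,np.ones(len(p))]@R; o=-R.T@t
    return o+d*((z-o[2])/d[:,2])[:,None]
def proj(c,X):
    return cv2.projectPoints(np.array(X,float).reshape(-1,3),cv2.Rodrigues(np.array(c["R"]))[0],np.array(c["t"],float),np.array(c["intrinsics"],float),np.array([c["k1"],0,0,0,0.]))[0][:,0]
E
python3 - <<'E'
from h import *
for n in("scene","top"):
    c=cam(n,n+"0"); print(n,-np.array(c["R"]).T@np.array(c["t"]),c["k1"])
s=r.read_state();print(s["time"],s["ee_pos"],s["eef_rot"],s["width"])
a=[cv2.imread(f"pics/{n}0.png") for n in("scene","top")]
E
```

```text
scene [0.82717271 0.4423619  0.61893685] -0.12025549119184932
top [0.32904929 0.15231453 1.04059116] -0.004954378828076216
0.1 [ 0.19875119 -0.59214576  0.20432407] [ 9.86916542e-01  1.61230574e-01 -1.24711293e-04 -6.52165371e-04] 0.08697220155344974
```

View pics/top0.png

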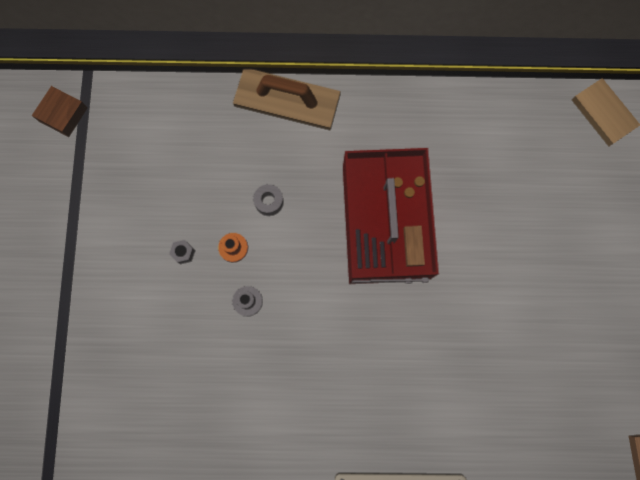

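View pics/scene0.png

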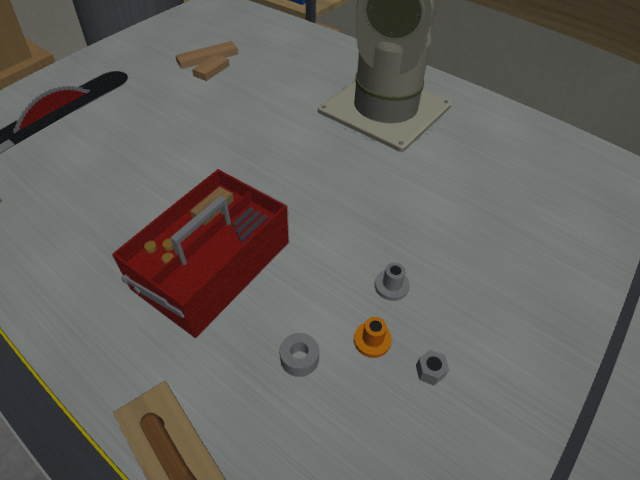

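The top view shows the grey flange foot at about (247,301), ring (268,199), orange look-alike (233,247), nut (181,251), and the handle from (391,180) to (395,241). The scene view agrees, with a link at (125,280)-(183,315). I'll measure and zoom on the link.

```bash
python3 - <<'E'
from h import *
c=cam("top");im=c["color"];hsv=cv2.cvtColor(im,cv2.COLOR_RGB2HSV)
red=cv2.inRange(hsv,(0,150,40),(6,255,255))|cv2.inRange(hsv,(172,150,40),(180,255,255))
red[:,:330]=0;red[:,450:]=0
cs,_=cv2.findContours(red,0,2);k=np.vstack([q for q in cs if cv2.contourArea(q)>100])
b=cv2.boxPoints(cv2.minAreaRect(k));print("rect",b)
P=ray(c,b,0.092);print(P.round(4),P[:,:2].mean(0),[np.linalg.norm(P[i]-P[i-1]).round(3) for i in range(4)])
H=ray(c,[[391,180],[395,241]],.119);print("handle",H,H.mean(0),np.linalg.norm(H[0]-H[1]))
s=cam("scene","s1");a=s["color"]
# scene check: project
print("handle in scene",proj(s,H))
# flange foot: low-saturation edge; local crop
def ell(c,x,y,w):
    g=cv2.cvtColor(c["color"],cv2.COLOR_RGB2GRAY)[y-w:y+w,x-w:x+w]
    return g
cv2.imwrite("pics/z.png",np.hstack([cv2.resize(a[160:340,100:300,::-1],(450,405),interpolation=2),cv2.resize(im[270:330,215:280,::-1],(350,405),interpolation=0)]))
print("flange foot z=.01",ray(c,[[247.5,301]],.005)); print(proj(s,ray(c,[[247.5,301]],.005)))
E
```

```text
rect [[342.1712  151.7393 ]
 [429.2685  146.29573]
 [437.23737 273.79767]
 [350.14008 279.24127]]
[[ 0.6763  0.1067  0.092 ]
 [ 0.6891 -0.0504  0.092 ]
 [ 0.4577 -0.0581  0.092 ]
 [ 0.4464  0.0921  0.092 ]] [0.56740559 0.02259046] [np.float64(0.23), np.float64(0.158), np.float64(0.232), np.float64(0.151)]
handle [[0.61639063 0.0233484  0.119     ]
 [0.50906687 0.01796916 0.119     ]] [0.56272875 0.02065878 0.119     ] 0.10745847541883378
handle in scene [[173.91492841 235.58727019]
 [224.96632313 192.97717837]]
flange foot z=.01 [[0.41420501 0.27711593 0.005     ]]
[[390.05298677 283.17556451]]
```

View pics/z.png

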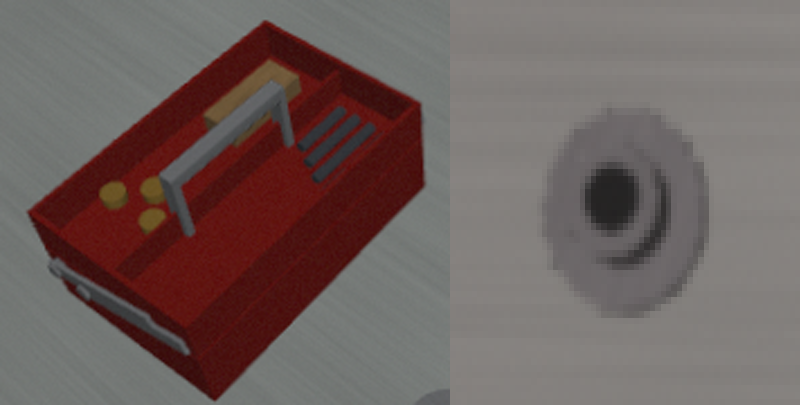

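The zoom shows both end-link pivots on the end face, but their tilt is ambiguous. I'll move above the handle and rectify the end face in the meantime.

Request:
{"op": "drive_tool", "data": {
  "series": [
    [[2.2,3.8,0.8],-1.6],
    [[2.2,3.8,0.8],-1.6],
    [[2.2,3.8,0.8],-1.6],
    [[2.2,3.8,0.8],-1.6],
    [[2.2,3.8,0.8],-1.6],
    [[2.2,3.8,0.8],-1.6],
    [[2.2,3.8,0.8],-1.6],
    [[2.2,3.8,0.8],-1.6],
    [[2.2,3.8,0.8],-1.6],
    [[2.2,3.8,0.8],-1.6]
  ],
  "hand": 0
}}

```text
time: 1.45
ee_pos: [0.4193, -0.2112, 0.2854]
eef_rot: [1.0, 0.022, 0.0, 0.0]
ft_force: [-0.0, -0.2, -0.2]
width: 0.0873
grip_force: 0.0
```

Request:
{"op": "drive_tool", "data": {
  "series": [
    [[1.4,2.2,0.1],0],
    [[1.4,2.2,0.1],0],
    [[1.4,2.2,0.1],0],
    [[1.4,2.2,0.1],0],
    [[1.4,2.2,0.1],0],
    [[1.4,2.2,0.1],0],
    [[1.4,2.2,0.1],0],
    [[1.4,2.2,0.1],0],
    [[1.4,2.2,0.1],0],
    [[1.4,2.2,0.1],0]
  ]
}}

```text
time: 2.7
ee_pos: [0.5592, 0.0081, 0.295]
eef_rot: [1.0, 0.022, -0.0, 0.0]
ft_force: [0.3, -1.1, -0.1]
width: 0.0872
grip_force: 0.0
```

```bash
python3 - <<'E'
from h import *
s=cv2.imread("pics/s1.png")
c=cam("scene")
u=np.array([.9988,.049,0]);v=np.array([-.049,.9988,0]);C=np.array([.5645,.021,0])+u*.118
# rectify end face: v from -90..90 mm, z 0..100
q=[C+v*a+np.array([0,0,z]) for a,z in((-.09,.11),(.09,.11),(.09,-.01),(-.09,-.01))]
M=cv2.getPerspectiveTransform(proj(c,q).astype(np.float32),np.float32([[0,0],[720,0],[720,480],[0,480]]))
e=cv2.warpPerspective(s,M,(720,480),flags=cv2.INTER_CUBIC)
w=cam("wrist","w1")["color"][:,:,::-1]
cv2.imwrite("pics/e.png",np.vstack([cv2.resize(e,(450,300)),cv2.resize(w,(450,300))]))
print(r.read_state()["ee_pos"])
E
```

```text
[0.55935579 0.01044515 0.29474974]
```

View pics/e.png

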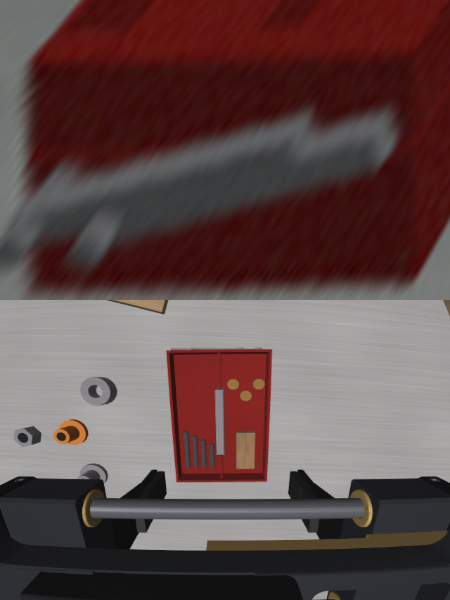

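Top half (end face rectified): the link rises toward +y world, so its box pivot is on the −y side and the tray swings back toward world −y. Bottom half (wrist): the handle is at about raw (312,144)-(312,248), and the box is fully in view.

```bash
python3 - <<'E'
from h import *
c=cam("wrist");hsv=cv2.cvtColor(c["color"],cv2.COLOR_RGB2HSV)
m=cv2.inRange(hsv,(0,0,90),(180,60,255));m[:120]=0;m[270:]=0;m[:,:280]=0;m[:,345:]=0
n,l,st,ce=cv2.connectedComponentsWithStats(m);i=1+st[1:,4].argmax()
pts=np.argwhere(l==i)[:,::-1].astype(np.float32);b=cv2.boxPoints(cv2.minAreaRect(pts));P=ray(c,b,.119)
print(st[i],P.round(4),P.mean(0),[np.linalg.norm(P[k]-P[k-1]).round(4) for k in range(4)])
red=cv2.inRange(hsv,(0,150,30),(6,255,255))|cv2.inRange(hsv,(172,150,30),(180,255,255));red[:,:220]=0;red[:,400:]=0;red[300:]=0
P=ray(c,cv2.boxPoints(cv2.minAreaRect(np.argwhere(red)[:,::-1].astype(np.float32))),.092);print(P.round(4),P.mean(0))
e=P[np.argmax(P[:,0])]
print(r.read_state()["ee_pos"],r.read_state()["eef_rot"])
E
```

```text
[ 305  143   13  104 1221] [[0.6212 0.0321 0.119 ]
 [0.6219 0.0207 0.119 ]
 [0.5176 0.0146 0.119 ]
 [0.5168 0.0269 0.119 ]] [0.56937951 0.02356299 0.119     ] [np.float64(0.1046), np.float64(0.0114), np.float64(0.1045), np.float64(0.0123)]
[[ 0.6808  0.1036  0.092 ]
 [ 0.6875 -0.0436  0.092 ]
 [ 0.4592 -0.0649  0.092 ]
 [ 0.4508  0.1076  0.092 ]] [0.56960391 0.02567968 0.092     ]
[0.55893925 0.00866108 0.29473438] [ 9.99725184e-01  2.34383608e-02 -3.01068323e-04 -3.30555665e-04]
```

Request:
{"op": "drive_tool", "data": {
  "series": [
    [[0.5,0.7,-2.0],0],
    [[0.4,0.7,-2.3],0],
    [[0,0,-2.5],0],
    [[0,0,-2.5],0],
    [[0,0,-2.5],0],
    [[0,0,-2.5],0],
    [[0,0,-2.0],0],
    [[0,0,-1.5],0],
    [[0,0,-1.0],0],
    [[0,0,-0.5],0]
  ],
  "hand": 0
}}

```text
time: 4.1
ee_pos: [0.5679, 0.0215, 0.1017]
eef_rot: [1.0, 0.022, 0.0, 0.0]
ft_force: [0.9, 0.3, 0.5]
width: 0.0872
grip_force: 0.0
```

Request:
{"op": "drive_tool", "data": {
  "series": [
    [[0,0,0],0],
    [[0,0,0],0],
    [[0,0,0],0],
    [[0,0,0],0],
    [[0,0,0],0],
    [[0,0,0],0],
    [[0,0,0],0],
    [[0,0,0],0],
    [[0,0,0],0],
    [[0,0,0],0]
  ],
  "hand": 1,
  "newtons": 25
}}

```text
time: 5.35
ee_pos: [0.5679, 0.0214, 0.1021]
eef_rot: [1.0, 0.022, 0.0, 0.0]
ft_force: [-0.1, 0.7, 0.1]
width: 0.0017
grip_force: 0.0
```

Nothing gripped; I'll look.

```bash
python3 - <<'E'
from h import *
s=cam("scene","s2")["color"];w=cam("wrist","w2")["color"]
cv2.imwrite("pics/v2.png",np.vstack([cv2.resize(s[60:360,60:380,::-1],(400,375)),cv2.resize(w[:,:,::-1],(400,225))]))
print(proj(cam("scene"),[r.read_state()["ee_pos"]]), r.read_state()["width"])
E
```

```text
[[200.13567476 223.32330071]] 0.0005285514539800965
```

View pics/v2.png

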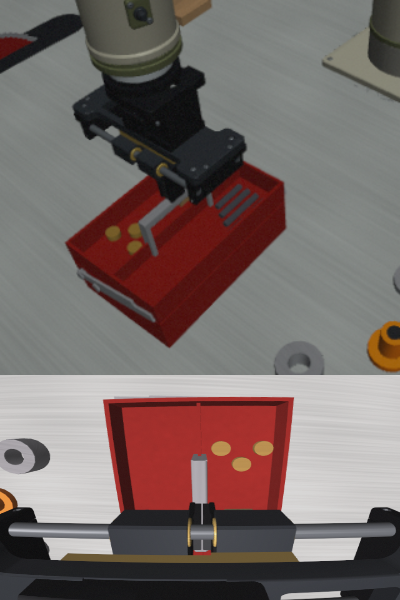

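```bash
python3 - <<'E'
from h import *
s=cv2.imread("pics/s2.png");w=cv2.imread("pics/w2.png")
cv2.imwrite("pics/v3.png",np.hstack([cv2.resize(s[160:310,140:280],(400,430),interpolation=2),cv2.resize(w[150:450,180:460],(400,430),interpolation=2)]))
st=r.read_state();print(st)
E
```

```text
{'time': 5.5, 'joint_positions': array([ 0.41150103,  0.35828616, -0.63519766,  1.71304612,  0.23048459,
        1.14598055, -1.8153804 ]), 'joint_vel': array([-6.28904517e-05,  1.21908269e-03,  6.01846654e-04, -9.29727376e-04,
       -1.59403062e-03,  6.69064290e-04, -1.29436204e-03]), 'joint_torque': array([-3.68759538e-04, -5.43937719e+01, -7.49629274e+00, -3.55789769e+01,
        2.04842213e-04, -8.06704117e-02, -2.76569449e-05]), 'ee_pos': array([0.56787535, 0.02144175, 0.10206403]), 'eef_rot': array([ 9.99752242e-01,  2.22587738e-02, -9.57095461e-06,  4.22757354e-05]), 'ft_force': array([ 0.22019258, -0.35471557,  0.93191895]), 'torque': array([ 0.0367789 ,  0.07477365, -0.00418632]), 'grip_force': 0.0, 'width': 0.0005285514539800965}
```

View pics/v3.png

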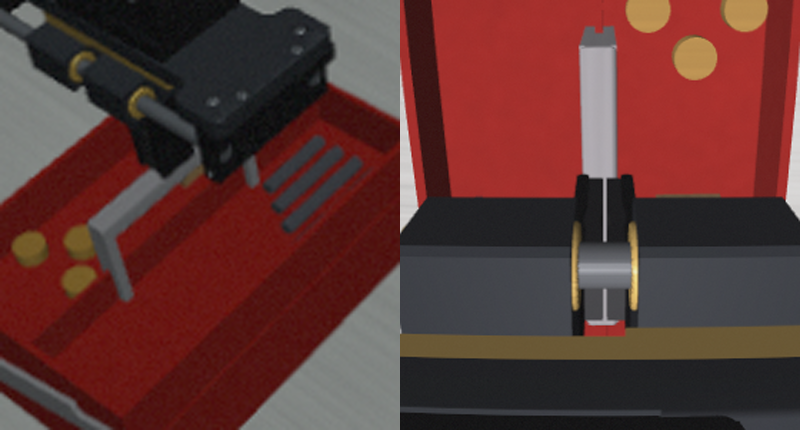

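```bash
python3 - <<'E'
from h import *
c=cam("wrist");s=r.read_state();p=s["ee_pos"]
for nm,X in dict(tcp=p,tip=p-[0,0,.008],grasp=p+[0,0,.011],barfar=[.6212,.0264,.119],barnear=[.5172,.0207,.119]).items(): print(nm,X,proj(c,[X]))
print(np.array(c["mount"]).round(3),r.finger_overhang)
# bar now, at present view
P=ray(c,[[319,180]],.119);print(P)
sc=cam("scene")
for X in (p-[0,0,.008],p+[0,0,.011],p+[0,0,.06],[.6212,.0264,.119],[.5172,.0207,.119]): print("scene",proj(sc,[X]), "crop",(proj(sc,[X])-[140,160])*[400/140,430/150])
E
```

```text
tcp [0.56787626 0.02145798 0.10207226] [[323.88202366 277.37440584]]
tip [0.56787626 0.02145798 0.09407226] [[323.83114622 271.63954079]]
grasp [0.56787626 0.02145798 0.11307226] [[323.95874334 286.02675814]]
barfar [0.6212, 0.0264, 0.119] [[318.33032317 183.64025517]]
barnear [0.5172, 0.0207, 0.119] [[321.24945486 375.72730824]]
[[-0.001 -0.958 -0.287  0.079]
 [ 1.    -0.001  0.001 -0.001]
 [-0.001 -0.287  0.958 -0.18 ]
 [ 0.     0.     0.     1.   ]] 0.008
[[0.62286845 0.02616358 0.119     ]]
scene [[201.06730345 226.84922535]] crop [[174.47800985 191.634446  ]]
scene [[198.84494205 218.3787673 ]] crop [[168.12840586 167.35246625]]
scene [[192.71887859 194.83474542]] crop [[150.62536741  99.85960353]]
scene [[172.7236609  238.60744421]] crop [[ 93.49617399 225.34134006]]
scene [[222.39630189 196.6456847 ]] crop [[235.4180054  105.05096281]]
```

Request:
{"op": "drive_tool", "data": {
  "series": [
    [[0,-0.1,0.25],0],
    [[0,-0.05,0.2],0],
    [[0,0,0],0],
    [[0,0,0],0],
    [[0,0,0],0],
    [[0,0,0],0],
    [[0,0,0],0],
    [[0,0,0],0],
    [[0,0,0],0],
    [[0,0,0],0]
  ],
  "hand": 1
}}

```text
time: 6.85
ee_pos: [0.5679, 0.02, 0.1066]
eef_rot: [1.0, 0.022, 0.0, 0.0]
ft_force: [-0.2, -0.3, 0.1]
width: 0.0004
grip_force: 0.0
```

```bash
python3 - <<'E'
from h import *
c=cam("wrist","w3");s=r.read_state();print(s["ft_force"],s["grip_force"],s["width"])
a=cv2.imread("pics/w2.png");b=cv2.imread("pics/w3.png")
# did tray move relative to gripper? bar end row
for i in(a,b):
    g=cv2.cvtColor(i,cv2.COLOR_BGR2HSV); print([tuple(g[v,320]) for v in range(160,180,3)])
g=cam("top","t3"); 
print(np.abs(a.astype(int)-b)[:270].mean(), np.abs(a.astype(int)-b)[150:270,250:400].mean())
print(np.abs(cv2.imread("pics/s2.png").astype(int)-cam("scene")["color"][:,:,::-1])[160:340,100:300].mean())
x=b[230:420,260:390];y=a[230:420,260:390]
cv2.imwrite("pics/v4.png",np.hstack([cv2.resize(x,None,fx=4,fy=3,interpolation=0)]))
E
```

```text
[-0.16495124 -0.48254113 -0.12953509] 0.0 0.0006788216177385999
[(np.uint8(1), np.uint8(186), np.uint8(167)), (np.uint8(1), np.uint8(185), np.uint8(168)), (np.uint8(1), np.uint8(184), np.uint8(166)), (np.uint8(1), np.uint8(184), np.uint8(166)), (np.uint8(1), np.uint8(170), np.uint8(159)), (np.uint8(135), np.uint8(5), np.uint8(98)), (np.uint8(130), np.uint8(8), np.uint8(99))]
[(np.uint8(1), np.uint8(185), np.uint8(153)), (np.uint8(1), np.uint8(186), np.uint8(155)), (np.uint8(1), np.uint8(178), np.uint8(152)), (np.uint8(168), np.uint8(14), np.uint8(94)), (np.uint8(150), np.uint8(5), np.uint8(98)), (np.uint8(130), np.uint8(8), np.uint8(99)), (np.uint8(135), np.uint8(5), np.uint8(99))]
4.781026234567901 5.676407407407408
3.5138148148148147
```

View pics/v4.png

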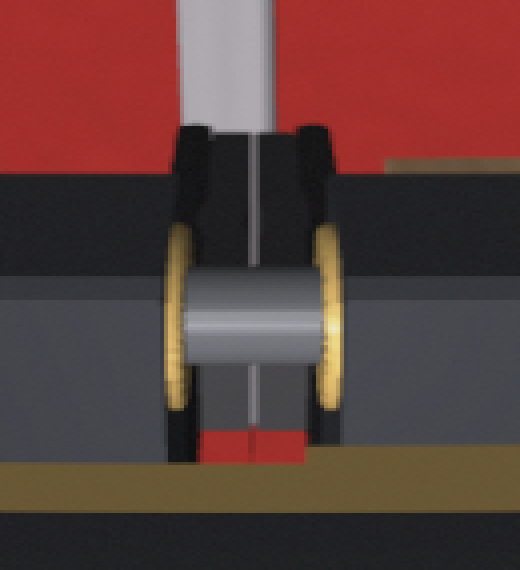

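```bash
python3 - <<'E'
from h import *
c=cam("wrist");hsv=cv2.cvtColor(c["color"],cv2.COLOR_RGB2HSV);s=r.read_state()
K=np.array(c["intrinsics"]);print(K[0,0],s["ee_pos"])
for v in(190,220,250,265):
    x=np.where(hsv[v,260:390,1]<60)[0]+260
    P=ray(c,[[x[0]-.5,v],[x[-1]+.5,v]],.119);print(v,x[0],x[-1],"width@.119",np.linalg.norm(P[0]-P[1])*1e3)
red=cv2.inRange(hsv,(0,150,20),(6,255,255))|cv2.inRange(hsv,(172,150,20),(180,255,255))
for v in(60,80,100,130):
    x=np.where(red[v])[0];P=ray(c,[[x[0]-.5,v],[x[-1]+.5,v]],.092);print(v,x[0],x[-1],"tray width@.092 (150)",P.round(4).tolist(),np.linalg.norm(P[0]-P[1])*1e3)
# scan the first wrist picture likewise for scale: w1 bar length ok
sc=cam("scene","s4")["color"]
cv2.imwrite("pics/v5.png",cv2.resize(sc[130:280,120:290,::-1],(680,600),interpolation=2))
E
```

```text
361.4215403722129 [0.56788042 0.01995203 0.10658345]
190 303 327 width@.119 11.716009951800693
220 304 327 width@.119 11.512567358765278
250 305 327 width@.119 11.311272109740814
265 305 328 width@.119 11.95876551290372
60 167 462 tray width@.092 (150) [[0.6766, 0.1046, 0.092], [0.6828, -0.0452, 0.092]] 149.91108180162442
80 169 460 tray width@.092 (150) [[0.6669, 0.104, 0.092], [0.6732, -0.0454, 0.092]] 149.4856179871076
100 171 459 tray width@.092 (150) [[0.657, 0.1034, 0.092], [0.6633, -0.0461, 0.092]] 149.6624773869161
130 174 457 tray width@.092 (150) [[0.6418, 0.1027, 0.092], [0.6482, -0.047, 0.092]] 149.81593926436454
```

View pics/v5.png

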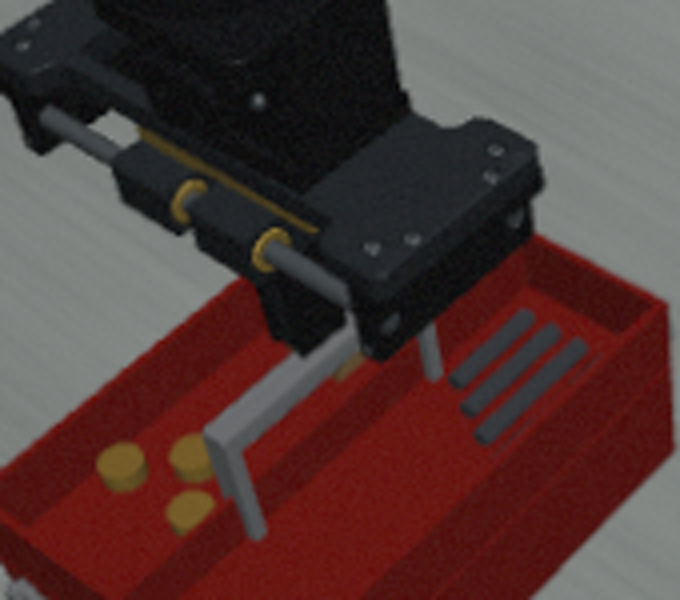

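The view shows closed fingers with their tips about at the bar's top (crop 300,352), so they passed above it and need to be lower. I'll open, go 2 cm lower and grip again.

Request:
{"op": "drive_tool", "data": {
  "series": [
    [[0,0,0],0],
    [[0,0,0],0],
    [[0,0,0],0],
    [[0,0,0],0],
    [[0,0,0],0],
    [[0,0.3,0],0],
    [[0,0,-0.6],0],
    [[0,0,-0.6],0],
    [[0,0,-0.6],0],
    [[0,0,-0.4],0]
  ],
  "hand": 0
}}

```text
time: 8.35
ee_pos: [0.5677, 0.0229, 0.0839]
eef_rot: [1.0, 0.022, -0.0, 0.0]
ft_force: [0.3, 0.6, 0.6]
width: 0.0853
grip_force: 0.0
```

Request:
{"op": "drive_tool", "data": {
  "series": [
    [[0,0,0],0],
    [[0,0,0],0],
    [[0,0,0],0],
    [[0,0,0],0],
    [[0,0,0],0],
    [[0,0,0],0],
    [[0,0,0],0],
    [[0,0,0],0],
    [[0,0,0],0],
    [[0,0,0],0]
  ],
  "hand": 1,
  "newtons": 25
}}

```text
time: 9.6
ee_pos: [0.5679, 0.023, 0.0846]
eef_rot: [1.0, 0.022, 0.0, 0.0]
ft_force: [0.2, -0.9, -0.5]
width: 0.012
grip_force: 25.0
```

Gripped (12 mm). Now the swing along the arc toward −y.

Request:
{"op": "drive_tool", "data": {
  "series": [
    [[0.02,-0.31,0.95],0],
    [[0.02,-0.4,0.92],0],
    [[0.02,-0.49,0.87],0],
    [[0.03,-0.57,0.82],0],
    [[0.03,-0.65,0.76],0],
    [[0.04,-0.73,0.69],0],
    [[0.04,-0.79,0.61],0],
    [[0.04,-0.85,0.53],0],
    [[0.05,-0.9,0.44],0],
    [[0.05,-0.94,0.35],0]
  ]
}}

```text
time: 10.85
ee_pos: [0.5715, -0.0438, 0.1543]
eef_rot: [1.0, 0.022, 0.0, -0.0]
ft_force: [5.1, 0.3, -5.8]
width: 0.0119
grip_force: 25.0
```

Request:
{"op": "drive_tool", "data": {
  "series": [
    [[0.05,-0.97,0.26],0],
    [[0.05,-0.99,0.16],0],
    [[0.05,-1.0,0.06],0],
    [[0.05,-1.0,-0.04],0],
    [[0.05,-0.99,-0.14],0],
    [[0.05,-0.97,-0.24],0],
    [[0.05,-0.94,-0.33],0],
    [[0.05,-0.9,-0.43],0],
    [[0.04,-0.86,-0.51],0],
    [[0.04,-0.8,-0.6],0]
  ]
}}

```text
time: 12.1
ee_pos: [0.5767, -0.1373, 0.1358]
eef_rot: [1.0, 0.023, 0.001, -0.0]
ft_force: [6.9, 2.1, -6.9]
width: 0.0117
grip_force: 25.0
```

Request:
{"op": "drive_tool", "data": {
  "series": [
    [[0.04,-0.74,-0.67],0],
    [[0.04,-0.67,-0.74],0],
    [[0.02,-0.43,-0.57],0],
    [[0,0,0],0],
    [[0,0,0],0],
    [[0,0,0],0],
    [[0,0,0],0],
    [[0,0,0],0],
    [[0,0,0],0],
    [[0,0,0],0]
  ]
}}

```text
time: 13.35
ee_pos: [0.5778, -0.1553, 0.1162]
eef_rot: [1.0, 0.023, 0.001, -0.001]
ft_force: [7.6, 3.4, -4.6]
width: 0.0117
grip_force: 25.0
```

Request:
{"op": "drive_tool", "data": {
  "series": [
    [[0,0,0],0],
    [[0,0,0],0],
    [[0,0,0],0],
    [[0,0,0],0],
    [[0,0,1.0],0],
    [[0,0,2.0],0],
    [[0,0,3.0],0],
    [[0,0,3.5],0],
    [[-0.5,1.0,3.5],0],
    [[-1.5,3.0,1.5],0]
  ],
  "hand": 0
}}

```text
time: 14.6
ee_pos: [0.5579, -0.1168, 0.2646]
eef_rot: [1.0, 0.021, 0.002, 0.001]
ft_force: [0.3, 0.4, 0.7]
width: 0.0866
grip_force: 0.0
```

Request:
{"op": "drive_tool", "data": {
  "series": [
    [[-1.5,4.0,0],0],
    [[-1.5,4.0,0],0],
    [[-1.5,4.0,0],0],
    [[-1.5,4.0,0],0],
    [[-1.5,4.0,0],0],
    [[-1.5,4.0,0],0],
    [[-1.5,4.0,0],0],
    [[-1.5,4.0,0],0],
    [[-1.4,4.0,0],0],
    [[-1.0,3.0,0],0]
  ]
}}

```text
time: 15.85
ee_pos: [0.4122, 0.2761, 0.2628]
eef_rot: [1.0, 0.023, 0.001, -0.0]
ft_force: [0.3, -0.0, 0.4]
width: 0.0872
grip_force: 0.0
```

```bash
python3 - <<'E'
from h import *
c=cam("wrist","w5");s=r.read_state();print(s["ee_pos"],s["eef_rot"],s["joint_positions"])
print("expected foot px",proj(c,[[.414,.277,.01]]),"hub top",proj(c,[[.414,.277,.044]]))
g=cam("top","t5")
cv2.imwrite("pics/v6.png",np.vstack([cv2.resize(c["color"][:,:,::-1],(400,300)),cv2.resize(cam("scene","s5")["color"][:,:,::-1],(400,300))]))
E
```

```text
[0.41028972 0.27975957 0.26290121] [ 9.99683821e-01  2.51116069e-02  8.99835882e-04 -9.25165786e-04] [ 0.21433083  0.09211298 -0.94524024  1.66229293  0.07520794  1.42309878
 -2.26035562]
expected foot px [[322.53454501 192.05830125]] hub top [[322.52936176 197.36842144]]
```

View pics/v6.png

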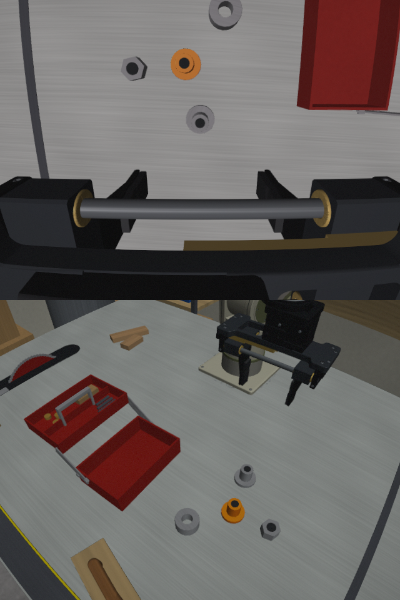

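The upper (wrist) view shows the flange foot at about raw (320,192), right where expected. The lower view shows the tray back and the compartment open.

```bash
python3 - <<'E'
from h import *
c=cam("wrist");s=r.read_state();print(s["ee_pos"])
g=cv2.cvtColor(c["color"],cv2.COLOR_RGB2GRAY);x0,y0=285,155;w=g[155:230,285:360]
for th in(55,):
    n,l,st,ce=cv2.connectedComponentsWithStats((w<th).astype(np.uint8));
    for i in range(1,n):
        if st[i,4]>20: print("bore",st[i],ce[i]+[x0,y0],ray(c,[ce[i]+[x0,y0]],.044))
bg=np.median(w);m=(w<bg-22).astype(np.uint8);n,l,st,ce=cv2.connectedComponentsWithStats(cv2.morphologyEx(m,2,np.ones((3,3))));i=1+st[1:,4].argmax()
q=st[i];u=[[x0+q[0]-.5,y0+q[1]+q[3]/2],[x0+q[0]+q[2]-.5,y0+q[1]+q[3]/2],[x0+q[0]+q[2]/2,y0+q[1]-.5],[x0+q[0]+q[2]/2,y0+q[1]+q[3]-.5]]
P=ray(c,u,.007);print(bg,q,P.round(4),P[:2].mean(0),P[2:].mean(0))
# compartment rim
hsv=cv2.cvtColor(c["color"],cv2.COLOR_RGB2HSV)
t=cam("top");h=cv2.cvtColor(t["color"],cv2.COLOR_RGB2HSV)
K=cv2.inRange(h,(0,150,30),(6,255,255))|cv2.inRange(h,(172,150,30),(180,255,255))
cs,_=cv2.findContours(K,0,2)
for k in cs:
    if cv2.contourArea(k)>800:
        P=ray(t,cv2.boxPoints(cv2.minAreaRect(k)),.055);print("red",cv2.contourArea(k),P.round(3)[:,:2].tolist(),P.mean(0))
E
```

```text
[0.41302823 0.2744176  0.26213659]
bore [ 28  34  14  15 172] [319.4244186 196.4127907] [[0.414902   0.28032076 0.044     ]]
141.0 [  14   13   38   43 1132] [[0.4152 0.3061 0.007 ]
 [0.4174 0.26   0.007 ]
 [0.4429 0.2836 0.007 ]
 [0.3901 0.2813 0.007 ]] [0.41628189 0.28305593 0.007     ] [0.41650394 0.28245524 0.007     ]
red 9771.0 [[0.677, 0.104], [0.688, -0.052], [0.458, -0.058], [0.448, 0.091]] [0.56764537 0.02118891 0.055     ]
red 11478.0 [[0.713, -0.085], [0.733, -0.258], [0.479, -0.265], [0.461, -0.1]] [ 0.59632056 -0.17703893  0.055     ]
```

Request:
{"op": "drive_tool", "data": {
  "series": [
    [[0.3,0.3,-1.5],0],
    [[0,0,-3.0],0],
    [[0,0,-3.5],0],
    [[0,0,-3.5],0],
    [[0,0,-3.5],0],
    [[0,0,-3.0],0],
    [[0,0,-2.5],0],
    [[0,0,-1.7],0],
    [[0,0,-1.0],0],
    [[0,0,-0.5],0]
  ],
  "hand": 0
}}

```text
time: 17.35
ee_pos: [0.4162, 0.277, 0.0238]
eef_rot: [1.0, 0.022, 0.0, 0.0]
ft_force: [-0.3, 0.5, 0.8]
width: 0.087
grip_force: 0.0
```

Request:
{"op": "drive_tool", "data": {
  "series": [
    [[0,0,0],0],
    [[0,0,0],0],
    [[0,0,0],0],
    [[0,0,0],0],
    [[0,0,0],0],
    [[0,0,0],0],
    [[0,0,0],0],
    [[0,0,0],0],
    [[0,0,0],0],
    [[0,0,0],0]
  ],
  "hand": 1,
  "newtons": 15
}}

```text
time: 18.6
ee_pos: [0.4162, 0.2775, 0.0243]
eef_rot: [1.0, 0.022, 0.0, -0.0]
ft_force: [0.2, 3.9, 2.7]
width: 0.0306
grip_force: 15.0
```

Width 30.6 mm with a side force suggests only a shallow bite; regrip 1 cm lower.

Request:
{"op": "drive_tool", "data": {
  "series": [
    [[0,0,0],0],
    [[0,0,0],0],
    [[0,0,0],0],
    [[0,0,0],0],
    [[0,0,-0.3],0],
    [[0,0,-0.4],0],
    [[0,0,-0.3],0],
    [[0,0,0],0],
    [[0,0,0],0],
    [[0,0,0],0]
  ],
  "hand": 0
}}

```text
time: 19.85
ee_pos: [0.4161, 0.2771, 0.0142]
eef_rot: [1.0, 0.022, 0.0, 0.0]
ft_force: [-0.1, 0.1, -1.2]
width: 0.087
grip_force: 0.0
```

Request:
{"op": "drive_tool", "data": {
  "series": [
    [[0,0,0],0],
    [[0,0,0],0],
    [[0,0,0],0],
    [[0,0,0],0],
    [[0,0,0],0],
    [[0,0,0],0],
    [[0,0,0],0],
    [[0,0,0],0],
    [[0,0,0],0],
    [[0,0,0],0]
  ],
  "hand": 1,
  "newtons": 15
}}

```text
time: 21.1
ee_pos: [0.4161, 0.2772, 0.0141]
eef_rot: [1.0, 0.022, 0.0, -0.0]
ft_force: [-0.3, 2.0, -1.3]
width: 0.0316
grip_force: 15.0
```

Request:
{"op": "drive_tool", "data": {
  "series": [
    [[0,0,0],0],
    [[0,0,0.5],0],
    [[0,0,1.0],0],
    [[0,0,1.5],0],
    [[0,0,2.0],0],
    [[0,0,2.5],0],
    [[0,0,2.5],0],
    [[0,0,2.0],0],
    [[0,0,1.0],0],
    [[0,0,0],0]
  ],
  "newtons": 25
}}

```text
time: 22.35
ee_pos: [0.4164, 0.2772, 0.1448]
eef_rot: [1.0, 0.022, 0.001, -0.0]
ft_force: [-0.7, -0.1, -2.4]
width: 0.0311
grip_force: 25.0
```

Request:
{"op": "drive_tool", "data": {
  "series": [
    [[0.5,-0.9,0],0],
    [[1.4,-2.2,0],0],
    [[2.0,-3.0,0],0],
    [[2.2,-3.4,0],0],
    [[2.2,-3.4,0],0],
    [[2.2,-3.4,0],0],
    [[2.2,-3.4,0],0],
    [[1.4,-2.2,0],0],
    [[1.0,-1.5,0],0],
    [[0,0,0],0]
  ]
}}

```text
time: 23.6
ee_pos: [0.5672, 0.0426, 0.1437]
eef_rot: [1.0, 0.022, -0.0, -0.0]
ft_force: [-0.9, 0.7, -2.5]
width: 0.0315
grip_force: 25.0
```

```bash
python3 - <<'E'
from h import *
c=cam("wrist","w7");s=r.read_state();print(s["ee_pos"],s["width"],s["ft_force"])
cv2.imwrite("pics/v7.png",np.vstack([cv2.resize(c["color"][:,:,::-1],(400,300)),cv2.resize(cam("scene","s7")["color"][100:400,60:460,::-1],(400,300))]))
E
```

```text
[0.56675446 0.04396419 0.14390351] 0.030992444655627196 [ 0.69570649  1.21717294 -3.42779117]
```

View pics/v7.png

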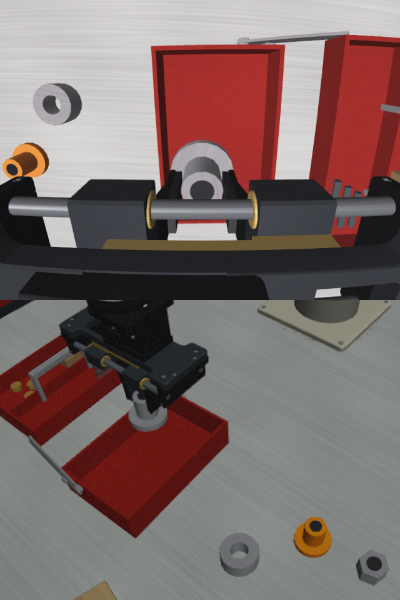

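The flange hangs upright over the compartment (wrist raw ~(320,260)), with clearance from the tray. Lowering now.

Request:
{"op": "drive_tool", "data": {
  "series": [
    [[0,0,-1.0],0],
    [[0,0,-2.0],0],
    [[0,0,-2.2],0],
    [[0,0,-2.2],0],
    [[0,0,-2.0],0],
    [[0,0,-1.3],0],
    [[0,0,-0.7],0],
    [[0,0,-0.3],0],
    [[0,0,-0.2],0],
    [[0,0,0],0]
  ]
}}

```text
time: 24.95
ee_pos: [0.5673, 0.043, 0.0254]
eef_rot: [1.0, 0.022, 0.0, 0.0]
ft_force: [0.3, -0.3, -2.3]
width: 0.0312
grip_force: 25.0
```

Request:
{"op": "drive_tool", "data": {
  "series": [
    [[0,0,-0.1],0],
    [[0,0,-0.1],0],
    [[0,0,-0.1],0],
    [[0,0,-0.1],0],
    [[0,0,0],0],
    [[0,0,0],0],
    [[0,0,0],0],
    [[0,0,0],0],
    [[0,0,0],0],
    [[0,0,0],0]
  ]
}}

```text
time: 26.2
ee_pos: [0.5671, 0.043, 0.0211]
eef_rot: [1.0, 0.022, 0.0, 0.0]
ft_force: [0.6, -0.5, -2.3]
width: 0.0312
grip_force: 25.0
```

Request:
{"op": "drive_tool", "data": {
  "series": [
    [[0,0,-0.05],0],
    [[0,0,-0.05],0],
    [[0,0,-0.05],0],
    [[0,0,-0.05],0],
    [[0,0,0],0],
    [[0,0,0],0],
    [[0,0,0],0],
    [[0,0,0],0],
    [[0,0,0],0],
    [[0,0,0],0]
  ]
}}

```text
time: 27.45
ee_pos: [0.5671, 0.0431, 0.0191]
eef_rot: [1.0, 0.022, 0.0, 0.0]
ft_force: [-1.9, 0.7, 0.8]
width: 0.0309
grip_force: 25.0
```

Contact. I'll open to about 48 mm, wait, and rise.

Request:
{"op": "drive_tool", "data": {
  "series": [
    [[0,0,0],0],
    [[0,0,0],0],
    [[0,0,0],0],
    [[0,0,0],0],
    [[0,0,0],0],
    [[0,0,0],0],
    [[0,0,0],0],
    [[0,0,0.5],0],
    [[0,0,1.0],0],
    [[0,0,1.5],0]
  ],
  "hand": 0.45
}}

```text
time: 28.7
ee_pos: [0.567, 0.0431, 0.05]
eef_rot: [1.0, 0.022, -0.0, 0.0]
ft_force: [0.8, 0.3, 0.5]
width: 0.0478
grip_force: 0.0
```

Request:
{"op": "drive_tool", "data": {
  "series": [
    [[0,0,2.5],0],
    [[0,0,3.0],0],
    [[0,0,3.5],0],
    [[0,0,3.5],0],
    [[0,0,3.5],0],
    [[0,0,3.5],0],
    [[0,0,1.0],0],
    [[0,0,0],0],
    [[0,0,0],0],
    [[0,0,0],0]
  ]
}}

```text
time: 29.95
ee_pos: [0.5666, 0.043, 0.253]
eef_rot: [1.0, 0.022, -0.001, -0.0]
ft_force: [-0.0, -0.9, 0.9]
width: 0.0477
grip_force: 0.0
```

```bash
python3 - <<'E'
from h import *
c=cam("wrist","w8");s=r.read_state();print(s["ee_pos"],s["width"])
print("expect bore",proj(c,[[.567,.043,.049]]))
g=cv2.cvtColor(c["color"],cv2.COLOR_RGB2HSV)
m=cv2.inRange(g,(0,0,0),(180,90,50));m[:120]=0;m[262:]=0;m[:,250:400]=m[:,250:400];m[:,:240]=0;m[:,410:]=0
n,l,st,ce=cv2.connectedComponentsWithStats(m)
for i in range(1,n):
    if st[i,4]>40: print("dark",st[i],ce[i],ray(c,[ce[i]],.049))
m=cv2.inRange(g,(0,0,60),(180,60,255));m[:100]=0;m[265:]=0;m[:,:240]=0;m[:,400:]=0
n,l,st,ce=cv2.connectedComponentsWithStats(m)
for i in range(1,n):
    if st[i,4]>150: 
        q=st[i];print("grey",q,ray(c,[[q[0]-.5,q[1]+q[3]/2],[q[0]+q[2]-.5,q[1]+q[3]/2],[q[0]+q[2]/2,q[1]-.5],[q[0]+q[2]/2,q[1]+q[3]-.5]],.01).round(4).tolist())
# handle now, at z=.150
m=cv2.inRange(g,(0,0,90),(180,60,255));m[:,:420]=0
n,l,st,ce=cv2.connectedComponentsWithStats(m)
for i in range(1,n):
    if st[i,4]>200: print("bright",st[i],ce[i],ray(c,[ce[i]],.150))
print("expect handle",proj(c,[[.5778,-.1553,.15]]))
E
```

```text
[0.56671368 0.04298869 0.25322657] 0.04815520803231009
expect bore [[323.23090676 200.55794558]]
grey [ 240  100   35  165 5088] [[0.5765, 0.1422, 0.01], [0.5782, 0.1008, 0.01], [0.6706, 0.1207, 0.01], [0.4737, 0.1217, 0.01]]
grey [ 299  172   48   47 1573] [[0.5639, 0.0722, 0.01], [0.5663, 0.0153, 0.01], [0.5935, 0.0444, 0.01], [0.537, 0.0419, 0.01]]
bright [  420     0   220    85 17709] [530.62973629  39.76859224] [[ 0.71609067 -0.10348194  0.15      ]]
bright [ 420   80   43  238 6620] [435.03187311 179.72960725] [[ 0.60846443 -0.04345853  0.15      ]]
bright [ 602   89   38  204 3533] [627.51967167 221.28615907] [[ 0.58264211 -0.2189659   0.15      ]]
bright [ 512  153   64  127 2882] [552.50173491 216.73560028] [[ 0.58316732 -0.14764747  0.15      ]]
bright [459 235  11  52 248] [464.20564516 260.12096774] [[ 0.54190563 -0.07757664  0.15      ]]
bright [471 242  12  45 285] [476.55789474 264.11929825] [[ 0.5386925  -0.08897905  0.15      ]]
bright [485 250  11  36 223] [489.57847534 267.70403587] [[ 0.53583563 -0.10107674  0.15      ]]
bright [ 562  321   71   60 1671] [595.39557151 338.32435667] [[ 0.46703128 -0.22147094  0.15      ]]
bright [420 326  20  25 474] [429.27848101 337.66033755] [[ 0.46559013 -0.05782901  0.15      ]]
expect handle [[559.53576915 223.34537291]]
```

The flange stands upright at (0.565, 0.043) with a round 57×56 mm foot outline, and the tray is still back. Going to the handle.

Request:
{"op": "drive_tool", "data": {
  "series": [
    [[0,-0.8,0],0],
    [[0.2,-2.5,0],0],
    [[0.2,-3.5,0],0],
    [[0.2,-4.0,0],0],
    [[0.2,-4.0,0],0],
    [[0.2,-3.0,0],0],
    [[0.1,-1.5,0],0],
    [[0,-0.5,-0.5],0],
    [[0,0,-1.5],0],
    [[0,0,-2.0],0]
  ],
  "hand": 0
}}

```text
time: 31.25
ee_pos: [0.5782, -0.1533, 0.2131]
eef_rot: [1.0, 0.023, 0.0, -0.0]
ft_force: [-0.8, -0.5, 0.4]
width: 0.0866
grip_force: 0.0
```

Request:
{"op": "drive_tool", "data": {
  "series": [
    [[0,0,-2.2],0],
    [[0,0,-2.2],0],
    [[0,0,-2.0],0],
    [[0,0,-1.6],0],
    [[0,0,-1.0],0],
    [[0,0,-0.5],0],
    [[0,0,-0.2],0],
    [[0,0,0],0],
    [[0,0,0],0],
    [[0,0,0],0]
  ]
}}

```text
time: 32.5
ee_pos: [0.5782, -0.155, 0.1174]
eef_rot: [1.0, 0.022, 0.0, 0.0]
ft_force: [-0.3, -0.2, 0.3]
width: 0.0869
grip_force: 0.0
```

Request:
{"op": "drive_tool", "data": {
  "series": [
    [[0,0,0],0],
    [[0,0,0],0],
    [[0,0,0],0],
    [[0,0,0],0],
    [[0,0,0],0],
    [[0,0,0],0],
    [[0,0,0],0],
    [[0,0,0],0],
    [[0,0,0],0],
    [[0,0,0],0]
  ],
  "hand": 1,
  "newtons": 25
}}

```text
time: 33.75
ee_pos: [0.5781, -0.1553, 0.1171]
eef_rot: [1.0, 0.022, 0.0, 0.0]
ft_force: [0.3, -0.9, -1.3]
width: 0.0117
grip_force: 25.0
```

Request:
{"op": "drive_tool", "data": {
  "series": [
    [[-0.02,0.43,0.57],0],
    [[-0.04,0.67,0.74],0],
    [[-0.04,0.74,0.67],0],
    [[-0.04,0.8,0.6],0],
    [[-0.04,0.86,0.51],0],
    [[-0.05,0.9,0.43],0],
    [[-0.05,0.94,0.33],0],
    [[-0.05,0.97,0.24],0],
    [[-0.05,0.99,0.14],0],
    [[-0.05,1.0,0.04],0]
  ]
}}

```text
time: 35.0
ee_pos: [0.5733, -0.0707, 0.1597]
eef_rot: [1.0, 0.023, -0.0, -0.0]
ft_force: [-4.3, -1.1, 1.6]
width: 0.012
grip_force: 25.0
```

Request:
{"op": "drive_tool", "data": {
  "series": [
    [[-0.05,1.0,-0.06],0],
    [[-0.05,0.99,-0.16],0],
    [[-0.05,0.97,-0.26],0],
    [[-0.05,0.94,-0.35],0],
    [[-0.05,0.9,-0.44],0],
    [[-0.04,0.85,-0.53],0],
    [[-0.04,0.79,-0.61],0],
    [[-0.04,0.73,-0.69],0],
    [[-0.03,0.65,-0.76],0],
    [[-0.03,0.57,-0.82],0]
  ]
}}

```text
time: 36.25
ee_pos: [0.5686, 0.012, 0.1116]
eef_rot: [1.0, 0.022, -0.001, 0.0]
ft_force: [-3.9, -2.9, -4.3]
width: 0.0117
grip_force: 25.0
```

Request:
{"op": "drive_tool", "data": {
  "series": [
    [[-0.02,0.25,-0.44],0],
    [[-0.01,0.24,-0.43],0],
    [[-0.01,0.2,-0.46],0],
    [[-0.01,0.2,-0.46],0],
    [[-0.01,0.16,-0.48],0],
    [[-0.01,0.15,-0.47],0],
    [[0,0,-0.1],0],
    [[0,0,-0.05],0],
    [[0,0,0],0],
    [[0,0,0],0]
  ]
}}

```text
time: 37.5
ee_pos: [0.5682, 0.023, 0.0852]
eef_rot: [1.0, 0.022, -0.001, 0.001]
ft_force: [-14.6, -6.0, 15.4]
width: 0.0113
grip_force: 25.0
```

The tray sits on its stop with 15 N up. Release and retreat.

Request:
{"op": "drive_tool", "data": {
  "series": [
    [[0,0,0],0],
    [[0,0,0],0],
    [[0,0,0],0],
    [[0,0,0],0],
    [[0,0,0],0],
    [[0,0,0.5],0],
    [[0,0,1.5],0],
    [[0,0,2.5],0],
    [[0,0,3.0],0],
    [[0,0,3.5],0]
  ],
  "hand": 0
}}

```text
time: 38.75
ee_pos: [0.5687, 0.0241, 0.196]
eef_rot: [1.0, 0.022, 0.0, 0.0]
ft_force: [-0.0, -0.1, -0.3]
width: 0.0865
grip_force: 0.0
```

Request:
{"op": "drive_tool", "data": {
  "series": [
    [[0,0,3.5],0],
    [[0,0,3.0],0],
    [[0,0,2.0],0],
    [[0,0,1.0],0],
    [[0,0,0],0],
    [[0,0,0],0],
    [[0,0,0],0],
    [[0,0,0],0],
    [[0,0,0],0],
    [[0,0,0],0]
  ]
}}

```text
time: 40.0
ee_pos: [0.5688, 0.024, 0.289]
eef_rot: [1.0, 0.022, -0.0, 0.0]
ft_force: [-0.5, 0.2, -0.1]
width: 0.0871
grip_force: 0.0
```

```bash
python3 - <<'E'
from h import *
c=cam("wrist","w9");hsv=cv2.cvtColor(c["color"],cv2.COLOR_RGB2HSV);s=r.read_state();print(s["ee_pos"],s["width"],s["ft_force"])
m=cv2.inRange(hsv,(0,0,90),(180,60,255));m[:100]=0;m[265:]=0;m[:,:270]=0;m[:,370:]=0
n,l,st,ce=cv2.connectedComponentsWithStats(m)
for i in range(1,n):
    if st[i,4]>300: 
        P=ray(c,cv2.boxPoints(cv2.minAreaRect(np.argwhere(l==i)[:,::-1].astype(np.float32))),.119);print(st[i],P.mean(0),[np.linalg.norm(P[k]-P[k-1]).round(4) for k in(0,1)])
E
```

```text
[0.56877494 0.02397028 0.28905587] 0.08673202125231397 [ 0.50296271 -0.13947538  0.94408599]
[ 317  154   13  104 1217] [0.56938509 0.02428498 0.119     ] [np.float64(0.1044), np.float64(0.0114)]
```

The handle measures back at its closed position (0.569, 0.024), so I'm handing in.

```bash
python3 -c "
from bench import r
print(r.close_job())"
```

```text
the job is handed in; nothing more can be done
None
```

I stood the flange hub up on the compartment floor, closed the tray gently over it, and handed the job in at about 40 s; no verdict came back, but the last wrist picture measured the handle back at its closed position.

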